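# Lock the oil stone into its holder

## Task

Put the oil stone flat into the pocket of the sharpening-stone holder, lying fully down on the pocket floor. Then swing the holder's locking lever fully shut across the end of the stone, and let go.

Things in the scene. Friction and masses are not known exactly. Their poses are not given: they have to be found in the camera images.
- oil_stone: Plain dark grey slab, 45 (x) by 125 (y) by 22 (z) mm, 0.27 to 0.45 kg, lying flat on the worktop; origin: centre of its underside. Grasp it from above across the 45 mm. Not needed, and changing places with it: a square bright steel block (68 x 68 x 19 mm) and a thin green wax bar (20 x 100 x 20 mm).
- stone_holder: Fixed aluminium base, 112 (x) by 160 (y) mm; origin: centre of its underside, on the worktop. Pocket centred on it, 53 (x) by 135 (y) mm, rubber floor at z = 8 mm (seated stone's top at 30; either way round). Walls to z = 24 mm, top flared 6 mm outwards; long sides open for fingers at y = -33 to 33. Lever pivot at x = 46, y = -52; stop pin, 40 mm high, at x = -44, y = -39.
- lock_lever (a joint): Steel locking arm on an upright pivot, swinging level. 0 rad = shut on its stop, arm along the holder's -x across the pocket's -y end; 1.57 = arm along the holder's -y, clear of the pocket; grows anticlockwise from above, to 1.85; starts at 1.4 to 1.8. Arm 16 mm wide, z = 32.5 to 40.5 mm; a stone not fully down blocks it. No spring: stays where left; about 1 N at the knob moves it.
- lever_knob (a point): Centre of the upright round black knob on the lever's free end, 108 mm from the pivot: 18 mm in diameter, from 40 to 76 mm above the worktop (this point at 60). Pinch it from above or push it sideways.
Mind the look-alikes: they are no part of the job. Several things have the shape of the oil_stone; the one meant has the colours described above.

How it is judged:
On the way, in this order (a step that is already met when the one before it is completed fails the run):
1. the stone lies flat on the pocket floor with the lever still open (horizontal distance between oil_stone and stone_holder below 0.012 m and z of oil_stone in the frame of stone_holder below 0.012 m and value of joint lock_lever above 0.5 rad), for 0.2 s.
2. the lever is shut (value of joint lock_lever below 0.17 rad), for 0.2 s.
At the end, for the whole second after the job is handed in: The oil stone lies flat on the holder's pocket floor (its centre within 12 mm of the pocket's, its underside within 4 mm of the floor, along the pocket within 10 degrees), at rest, and the locking lever is shut to within 0.17 rad (10 degrees) of its stop (horizontal distance between oil_stone and stone_holder below 0.012 m and z of oil_stone in the frame of stone_holder below 0.012 m and angle between the y axis of oil_stone and the y axis of stone_holder, either way round below 0.18 rad and angle between oil_stone's own z axis and vertical below 0.1 rad and value of joint lock_lever below 0.17 rad and linear speed of oil_stone below 0.02 m/s); the robot touches nothing.
It also fails if it takes over 45 s, if anything falls off the work surface, if the arm or the gripper's body presses on something with over 40 N, if the wrist force passes 120 N, or if a joint passes its speed limit or range.

## Robot

A 7-joint arm with a two-finger parallel gripper is mounted at the origin on a cart in front of the work surface, level with it; the furniture and walls round the work are solid. World frame = base frame: x ahead of the robot, y to its left, z up, the work surface at z = 0. Lengths are in m, angles in rad, forces in N, time in s.
With the tool pointing down it reaches from about 0.4 to 0.85 m from the base axis. Payload 6.9 kg.
Tool frame: the origin (TCP) lies on the centre line of the jaws, within the pads' length; the fingertips stand 14 mm ahead of it and the grasp point (between the pads) lies 5 mm behind it; z points along the fingers, y is the line along which they close (so a half turn about z gives the same grasp; the last joint's range is limited). The gripper opens to 85 mm and grips with 20 to 120 N. Pads are 22 mm wide; open, the fingers measure 114 mm over their backs; the gripper's body (76 mm by 85 mm) begins 54 mm behind the grasp point. The pads swing forward as they close: fully open they stand 13 mm farther back than shut.
Start: joints at [1.365, 0.507, -0.238, 1.5, 0.126, 1.149, -0.155], TCP at [0.191, -0.595, 0.245] pointing down, gripper open.
Joint ranges: [-3.08, 3.08], [-0.24, 2.05], [-1.43, 1.35], [0, 2.5], [-1.52, 4.66], [0.17, 1.96], [-2.89, 2.89]. Speed limits (rad/s): [2.39, 2.39, 3.14, 3.14, 3.14, 3.14, 3.14].

## Interface

Orientations are given as a unit quaternion [w, x, y, z].
In Python, from bench import ctrl gives the robot as it stands. The module is installed in compiled form; this text tells all that it offers.
- The arm moves only by the tool carry_out, never from a script. Its argument "commands" is a list of rows, each a list of 2 entries, a list of its own where there are three numbers: the shift along the world's x, y, z in cm, then the turn, a rotation vector about the world's x, y, z in degrees. In form: [[[tx, ty, tz], [rx, ry, rz]], ...]. A call has 1 to 5 rows; each row shifts and turns the commanded pose from where the row before left it; what a row does not reach is not made up. A row lasts 1/8 s, in which the tool goes at most 62.5 mm and 10.7 degrees, less where a joint would pass 70% of its speed; a pose out of reach is approached as far as the arm can. A call with a gripper value outside its range is refused whole. "hand" is the opening, from -1 (shut) to 1 (fully open), so that 0 is half open, set as the call begins (left out, the last holds). The fingers move at their own pace and stop on an object; "force" is the grip in N (left out, the last holds). Time passes only in rows, so rows that do not move let the fingers close. It gives the time, the measured TCP pose, the force, the opening and the grip force at its end, in the units of the state.
- ctrl.state(): the state, without advancing time (a new reading comes with each control period).
- ctrl.capture(name): name is "side" or "top" or "wrist"; returns a dict with "image" (384x512x3 uint8, red, green, blue), "fx", "fy", "cx", "cy" (pixels), "origin" and "attitude" of the camera in the world. Camera axes: x right, y down, z forward; pixel columns grow to the right and rows downward; lengths in m; the calibration is good to about 2 mm. A picture is of the moment at which its call begins. There is no depth.
- ctrl.sign_off(): hands the job in; it is judged then, once.
Trained networks look in the newest picture that a camera, given by its name, has taken for a name from the list of things; names that differ only in an ending like _2 or _b are one class to them, and where a whole thing is asked for, a point or a joint stands for the part that bears it (a point fixed in the world has none). Each returns a list of dicts, best first, with "conf" (0 to 1); they miss things now and then, are a little off and sometimes report something else, mostly with a low value. They report only what shows in the picture. A call takes as long as a camera call. They do not tell look-alikes from the thing itself.
- ctrl.recognise(camera, label): "point" ([column, row] in pixels, amid what is visible of it).
The state is a dict: "time": time; "qpos": joint angles; "qd": joint speeds; "joint_efforts": joint torques, N m; "ee_pos": TCP position; "tcp_rot": TCP orientation; "ft_force": force on the tool from outside, world axes, zero at the start; "torque": the same for the moment, N m; "opening": finger opening in m; "finger_force": force on a finger pad.
Only numpy, scipy, OpenCV 4.12 (cv2) and the standard library are available. Lean on these libraries where they do the work, as an engineer would, in place of code of your own. Each camera call takes 0.05 s, during which the arm holds its last target. There are 200 camera calls.

## Working session

There is one attempt and no reset: what is moved stays moved. The work goes in short steps, Python scripts to look and compute and a tool call to move; the robot and the scene stay as the last step left them, time stands still between calls to the robot, and variables do not carry over. Pictures are saved under pics/ and viewed, at most 10 in all, crops included, and the job is handed in when it is done.

Besides the shell and the picture viewer there is one more tool, called after "Request:" by a JSON object that holds its "method" and its "body". carry_out: Moves the arm, as the interface text tells. Its arguments: {"type":"object","properties":{"commands":{"type":"array","items":{"type":"array"}},"hand":{"type":"number"},"force":{"type":"number"}},"required":["commands"]}

```bash
mkdir -p pics; cat > h.py <<'E'
import numpy as np,cv2
from bench import ctrl
from scipy.spatial.transform import Rotation as R
def rot(a):
    a=np.array(a,float)
    return a if a.shape==(3,3) else R.from_quat(a[[1,2,3,0]]).as_matrix()
def cap(n,f=None):
    c=ctrl.capture(n)
    if f: cv2.imwrite('pics/'+f,c['image'][:,:,::-1])
    return c
def ray(c,p,z):
    d=rot(c['attitude'])@np.array([(p[0]-c['cx'])/c['fx'],(p[1]-c['cy'])/c['fy'],1])
    o=np.array(c['origin']);return o+d*(z-o[2])/d[2]
def proj(c,P):
    q=rot(c['attitude']).T@(np.array(P)-c['origin']);return np.array([c['fx']*q[0]/q[2]+c['cx'],c['fy']*q[1]/q[2]+c['cy']])
E
python3 - <<'E'
from h import *
ims=[]
for n in ['top','side']:
    c=cap(n);ims.append(c['image'])
    print(n,c['origin'],c['attitude'],c['fx'],c['cx'],c['cy'])
    for l,z in [('oil_stone',.022),('stone_holder',.02),('lock_lever',.036),('lever_knob',.06)]:
        for r in ctrl.recognise(n,l)[:5]: print(l,r['conf'],np.round(r['point']),ray(c,r['point'],z).round(3))
    cv2.imwrite('pics/%s1.png'%n,c['image'][:,:,::-1])
print(ctrl.state())
E
```

```text
top [ 0.44951577 -0.22966587  1.12476846] [-0.02320581  0.71574158 -0.69660718  0.04374847] 387.584724692083 255.0043525505853 193.40212383617742
oil_stone 0.93 [318. 220.] [ 0.482 -0.442  0.022]
oil_stone 0.83 [236. 174.] [ 0.61  -0.206  0.022]
oil_stone 0.73 [362. 175.] [ 0.617 -0.569  0.022]
lock_lever 0.54 [177. 174.] [ 0.603 -0.039  0.036]
lever_knob 0.74 [178. 175.] [ 0.595 -0.047  0.06 ]
side [ 0.11241743 -1.45438437  0.58987748] [-0.55688179  0.81085834 -0.15106979  0.09782302] 462.5203174152219 260.67510979597085 195.47018502394178
oil_stone 0.95 [261. 255.] [ 0.48  -0.472  0.022]
oil_stone 0.62 [326. 270.] [ 0.596 -0.603  0.022]
oil_stone 0.58 [272. 212.] [ 0.61  -0.229  0.022]
stone_holder 0.71 [235. 190.] [0.564 0.012 0.02 ]
lock_lever 0.49 [250. 188.] [ 0.603 -0.035  0.036]
lever_knob 0.5 [252. 185.] [ 0.601 -0.065  0.06 ]
{'time': 0.5, 'qpos': array([ 1.36549728,  0.5075489 , -0.23761204,  1.50025125,  0.12571329,
        1.14886056, -0.15480798]), 'qd': array([-0.00087859, -0.00058907,  0.00034531, -0.00041335,  0.00010389,
       -0.00051418, -0.0010458 ]), 'joint_efforts': array([ 1.57889735e-03, -6.19842696e+01, -2.18233265e+00, -2.49768054e+01,
        1.38613637e-02,  3.17810227e-03, -2.17959189e-05]), 'ee_pos': array([ 0.19110993, -0.59504148,  0.24522728]), 'tcp_rot': array([-4.38105660e-05,  9.87950537e-01,  1.54769940e-01, -2.02982158e-06]), 'ft_force': array([-0.48578683,  0.08135912,  0.31186445]), 'torque': array([ 0.02392504, -0.03239205,  0.02766193]), 'finger_force': 0.0, 'opening': 0.0855692562986526}
```

View pics/top1.png

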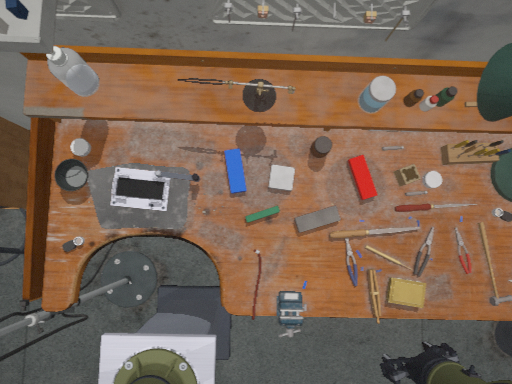

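View pics/side1.png

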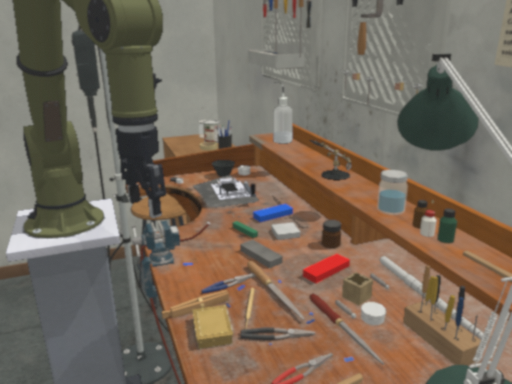

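Top view candidates for the stone are the blue slab (236,171), red slab (362,177), dark grey slab (317,220), steel block (281,178) and green wax bar (262,214). The grey slab at (317,220) fits the description. The holder is at (140,188), and the knob at (195,178) points to world -y.

```bash
python3 - <<'E'
from h import *
c=cap('top');im=c['image']
a=cv2.resize(im[195:245,280:360],(560,350),interpolation=2)
b=cv2.resize(im[155:221,100:212],(784,462),interpolation=2)
cv2.imwrite('pics/stonec.png',a[:,:,::-1]);cv2.imwrite('pics/holdc.png',b[:,:,::-1])
hsv=cv2.cvtColor(im,cv2.COLOR_RGB2HSV)
m=np.zeros(im.shape[:2],np.uint8);m[200:240,290:345]=(hsv[200:240,290:345,1]<60)*255
m=cv2.morphologyEx(m,cv2.MORPH_OPEN,np.ones((5,5)))
k=max(cv2.findContours(m,0,1)[0],key=cv2.contourArea)
r=cv2.minAreaRect(k);P=np.array([ray(c,p,.018)[:2] for p in cv2.boxPoints(r)])
print('stone',r,P.mean(0),[np.linalg.norm(P[i]-P[i-1]).round(3) for i in range(4)],[np.degrees(np.arctan2(*(P[i]-P[i-1])[::-1])).round(1) for i in range(4)])
E
```

```text
stone ((317.2891845703125, 218.5648956298828), (15.513030052185059, 43.59823226928711), 72.89727020263672) [ 0.48790479 -0.44107037] [np.float64(0.044), np.float64(0.126), np.float64(0.044), np.float64(0.126)] [np.float64(18.2), np.float64(-71.5), np.float64(-162.4), np.float64(108.4)]
```

View pics/stonec.png

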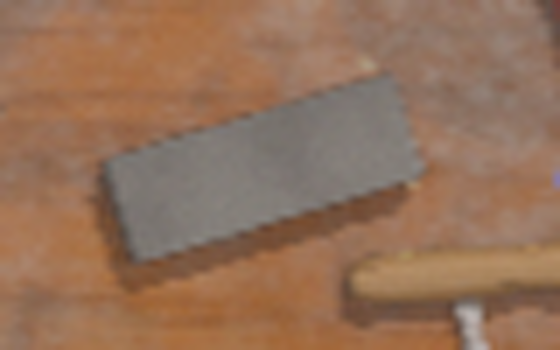

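View pics/holdc.png

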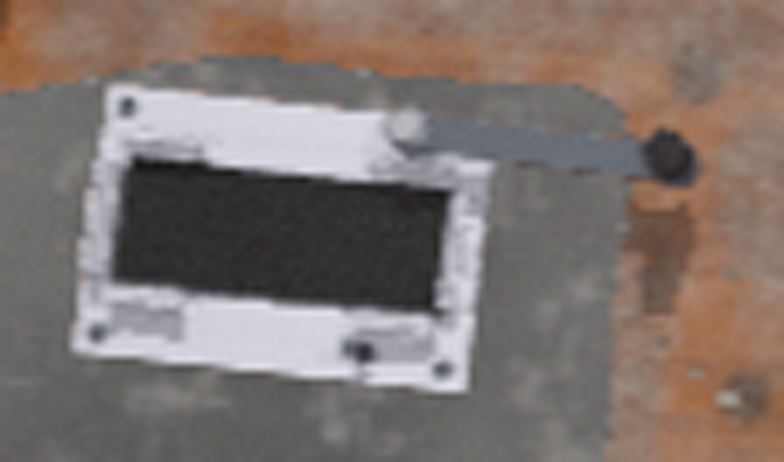

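```bash
python3 - <<'E'
from h import *
c=cap('top')
f=lambda u,v,z: ray(c,(100+u/7-.43,155+v/7-.43),z)[:2]
for z,pts in [(.008,[(134,158),(448,190),(437,312),(113,283)]),(.02,[(108,86),(492,160),(466,390),(73,352)])]:
    P=np.array([f(*p,z) for p in pts]);print(z,P.round(3).tolist(),P.mean(0).round(4))
    d=P[0]-P[1] if z<.01 else P[3]-P[2];print(np.degrees(np.arctan2(d[1],d[0]))-90)
    d=P[3]-P[2];print(np.degrees(np.arctan2(d[1],d[0]))-90, np.linalg.norm(d))
print('pivot',f(408,125,.045),'knob',f(670,153,.076))
E
```

```text
0.008 [[0.592, 0.132], [0.582, 0.004], [0.532, 0.006], [0.54, 0.138]] [0.5616 0.07  ]
-4.201850065494966
-3.5470407063573077 0.1323964146262819
0.02 [[0.62, 0.141], [0.594, -0.016], [0.5, -0.01], [0.511, 0.148]] [0.556  0.0658]
-3.9909806841784956
-3.9909806841784956 0.15859519598173022
pivot [0.60362603 0.01306576] knob [ 0.591286   -0.09539088]
```

Request:
{"method": "carry_out", "body": {"commands": [[[3.3, 1.7, 0], [0, 0, 10.1]], [[3.3, 1.7, 0], [0, 0, 10.1]], [[3.3, 1.7, 0], [0, 0, 10.1]], [[3.3, 1.7, 0], [0, 0, 10.1]], [[3.3, 1.7, 0], [0, 0, 10.1]]], "hand": 1}}

```text
time: 1.23
ee_pos: [0.3571, -0.5095, 0.2454]
tcp_rot: [0.0, 0.826, 0.564, -0.0]
ft_force: [0.5, -0.6, 0.4]
opening: 0.085
finger_force: 0.0
```

Request:
{"method": "carry_out", "body": {"commands": [[[3.3, 1.7, -1], [0, 0, 10.1]], [[3.3, 1.7, -1], [0, 0, 10.1]], [[3.3, 1.7, -1], [0, 0, 10.1]], [[3.3, 1.7, -1], [0, 0, 10.1]], [[0, 0, 0], [0, 0, 0]]]}}

```text
time: 1.85
ee_pos: [0.4908, -0.4389, 0.2044]
tcp_rot: [-0.0, 0.58, 0.815, 0.001]
ft_force: [-0.2, 0.2, 0.0]
opening: 0.0853
finger_force: 0.0
```

```bash
python3 - <<'E'
from h import *
c=cap('wrist','w1.png');im=c['image'];print(c['origin'],c['attitude'],ctrl.state()['ee_pos'])
print([ (r['conf'],r['point'],ray(c,r['point'],.022)) for r in ctrl.recognise('wrist','oil_stone')])
hsv=cv2.cvtColor(im,cv2.COLOR_RGB2HSV)
p=proj(c,(.488,-.441,.022)).astype(int);print(p,hsv[p[1],p[0]])
m=((hsv[...,1]<60)*255).astype(np.uint8)
m=cv2.morphologyEx(m,cv2.MORPH_OPEN,np.ones((9,9)))
for k in cv2.findContours(m,0,1)[0]:
    if cv2.contourArea(k)<2000: continue
    r=cv2.minAreaRect(k);P=np.array([ray(c,q,.022)[:2] for q in cv2.boxPoints(r)])
    print(r,P.mean(0),[np.linalg.norm(P[i]-P[i-1]).round(3) for i in range(4)],[np.degrees(np.arctan2(*(P[i]-P[i-1])[::-1])).round(1) for i in range(4)])
E
```

```text
[ 0.46436517 -0.36081602  0.3322013 ] [0.15872804 0.97321178 0.16402359 0.02757718] [ 0.48906649 -0.44089214  0.20472989]
[(0.94, [307.6, 298.8], array([ 0.60233978, -0.56731807,  0.022     ])), (0.77, [252.5, 163.8], array([ 0.48621345, -0.43230656,  0.022     ]))]
[251 172] [ 17  22 106]
((255.5, 321.5), (123.0, 511.0), 90.0) [ 0.55720723 -0.62592954] [np.float64(0.193), np.float64(0.584), np.float64(0.194), np.float64(0.682)] [np.float64(94.4), np.float64(19.1), np.float64(-56.1), np.float64(-161.0)]
((253.0, 167.0), (116.0, 44.0), 90.0) [ 0.48902907 -0.43890324] [np.float64(0.123), np.float64(0.043), np.float64(0.123), np.float64(0.048)] [np.float64(107.7), np.float64(19.1), np.float64(-69.7), np.float64(-160.9)]
((397.6517028808594, 107.15731811523438), (73.98785400390625, 82.04383850097656), 32.0053825378418) [ 0.60147838 -0.33434271] [np.float64(0.079), np.float64(0.072), np.float64(0.073), np.float64(0.075)] [np.float64(169.0), np.float64(80.5), np.float64(-8.8), np.float64(-95.4)]
```

View pics/w1.png

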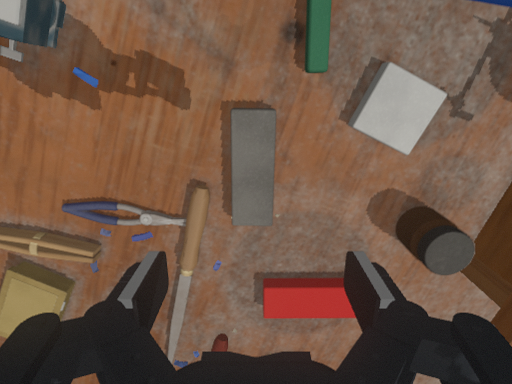

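Wrist view: the grey stone is at (253,167), centred and aligned. The wooden handle is at (200,190), close to its left side, so I narrow the jaws and shift 4 mm away from it.

Request:
{"method": "carry_out", "body": {"commands": [[[-0.1, 0.5, -4], [0, 0, -0.3]], [[0, 0, -4], [0, 0, 0]], [[0, 0, -4], [0, 0, 0]], [[0, 0, -3.5], [0, 0, 0]], [[0, 0, -2], [0, 0, 0]]], "hand": 0.55}}

```text
time: 2.58
ee_pos: [0.4852, -0.4382, 0.0289]
tcp_rot: [-0.001, 0.586, 0.81, -0.001]
ft_force: [-0.7, -0.1, 0.8]
opening: 0.066
finger_force: 0.0
```

Request:
{"method": "carry_out", "body": {"commands": [[[0, 0, -1.3], [0, 0, 0]], [[0, 0, 0], [0, 0, 0]]]}}

```text
time: 2.82
ee_pos: [0.4869, -0.4373, 0.0172]
tcp_rot: [-0.0, 0.585, 0.811, -0.0]
ft_force: [0.1, -0.4, -0.0]
opening: 0.0662
finger_force: 0.0
```

Request:
{"method": "carry_out", "body": {"commands": [[[0, 0, 0], [0, 0, 0]], [[0, 0, 0], [0, 0, 0]], [[0, 0, 0], [0, 0, 0]], [[0, 0, 0], [0, 0, 0]]], "hand": -1, "force": 50}}

```text
time: 3.32
ee_pos: [0.4878, -0.4376, 0.0188]
tcp_rot: [0.001, 0.585, 0.811, -0.0]
ft_force: [-0.9, 0.1, 6.8]
opening: 0.0438
finger_force: 53.4
```

Request:
{"method": "carry_out", "body": {"commands": [[[0, 0, 3], [0, 0, 0]], [[0, 0, 5], [0, 0, 0]], [[0, 0, 5], [0, 0, 0]], [[0, 2, 5], [0, 0, -2]], [[0.8, 4.8, 2], [0, 0, -3]]]}}

```text
time: 3.95
ee_pos: [0.495, -0.3713, 0.22]
tcp_rot: [0.002, 0.622, 0.783, -0.0]
ft_force: [0.5, 1.0, -4.3]
opening: 0.0435
finger_force: 52.3
```

Request:
{"method": "carry_out", "body": {"commands": [[[1, 5, 0.5], [0, 0, -3.5]], [[1, 5, 0], [0, 0, -3.5]], [[1, 5, 0], [0, 0, -3.5]], [[1, 5, 0], [0, 0, -3.5]], [[1, 5, 0], [0, 0, -3.5]]]}}

```text
time: 4.58
ee_pos: [0.5449, -0.1174, 0.2223]
tcp_rot: [-0.0, 0.733, 0.681, -0.0]
ft_force: [0.3, 0.3, -3.2]
opening: 0.0434
finger_force: 52.3
```

Request:
{"method": "carry_out", "body": {"commands": [[[1, 5, 0], [0, 0, 0]], [[0, 2, 0], [0, 0, 0]], [[0, 0, 0], [0, 0, 0]], [[0, 0, 0], [0, 0, 0]]]}}

```text
time: 5.08
ee_pos: [0.5547, -0.0511, 0.222]
tcp_rot: [0.0, 0.733, 0.681, -0.001]
ft_force: [0.7, -0.8, -3.7]
opening: 0.0439
finger_force: 52.3
```

```bash
python3 - <<'E'
from h import *
s=ctrl.state();c=cap('wrist','w2.png');print(s['ee_pos'],s['tcp_rot'],s['opening'],s['ft_force'],s['qpos'],c['origin'],c['attitude'])
for P in [(.561,.07,.008),(.604,.013,.045)]: print(proj(c,P))
E
```

```text
[ 0.5547432  -0.05109608  0.22203154] [ 2.51514171e-04  7.32608029e-01  6.80650295e-01 -7.67732227e-04] 0.04385090054116934 [ 0.67191918 -0.82896649 -3.68403329] [ 0.44175609  0.46420885 -0.5973421   1.7142697   0.29522706  1.0549556
 -0.32734856] [0.56153731 0.03192064 0.34956025] [ 0.16295451  0.98596791 -0.03567646 -0.00634747]
[252.74836559  45.81525628]
[302.13935196 103.28218416]
```

View pics/w2.png

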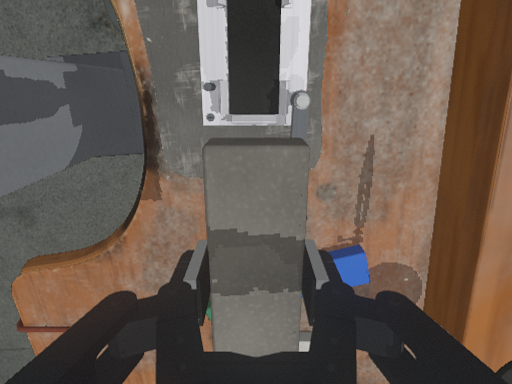

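The wrist view confirms the holder: the pivot is at (301,101) against a predicted (302,103), the dark pocket floor spans columns 229–281, and the stone is held squarely.

```bash
python3 - <<'E'
from h import *
c=cap('wrist');g=cv2.cvtColor(c['image'],cv2.COLOR_RGB2GRAY).astype(float)
print(g[40,215:300:3].astype(int)); print(g[95:135,255].astype(int)); print('stone col',g[130:165,255].astype(int))
L=[];Rr=[]
for v in range(10,105):
    r=g[v]; d=np.where(r[220:295]<45)[0]+220
    if len(d)>30: L.append(ray(c,(d.min()-.5,v),.008)[:2]);Rr.append(ray(c,(d.max()+.5,v),.008)[:2])
L=np.array(L);Rr=np.array(Rr)
for A in (L,Rr):
    p=np.polyfit(A[:,1],A[:,0],1); print('x at y=.067',np.polyval(p,.067).round(4),'yaw',-np.degrees(np.arctan(p[0])).round(2))
print('width',(np.median(Rr-L,0)),len(L))
s=c['image']
for v in (113,115,117): print(v,ray(c,(255,v),.008)[:2])
for v,z in ((138,.203),(150,.225)): print(v,ray(c,(255,v),z)[:2])
print('sides',[ray(c,(u,155),.225)[:2] for u in (204,309)])
print('pivot',ray(c,(301.5,101),.045),'pin',ray(c,(209,87),.040))
E
```

```text
[203 200 202 206 135  47  46  45  44  47  42  40  42  43  40  43  44  42
  44  44  47  39 205 203 204 204 201 204 218]
[ 50  51  51  51  48  51  54  52  52  51  51  53  53  52  49  54  51  49
  58 103 157 172 172 173 172 169 192 183 170 164 125  94  98  98  96  97
  98 101  99 101]
stone col [ 97  98 101  99 101 100 103  89  70  62  66  69  68  65  72  82  96 100
 102 104 107 108 106 108 108 108 110 107 108 108 109 109 110 109 108]
x at y=.067 0.5361 yaw -4.39
x at y=.067 0.5879 yaw -2.78
width [ 0.05105945 -0.00375253] 36
113 [0.55855193 0.00410392]
115 [0.55839722 0.00201648]
117 [ 5.58241888e-01 -7.94377822e-05]
138 [0.55946434 0.00837163]
150 [0.55943059 0.00700891]
sides [array([0.53847915, 0.00647031]), array([0.58129369, 0.00333726])]
pivot [0.60355632 0.0148852  0.045     ] pin [0.51711673 0.03379236 0.04      ]
```

Request:
{"method": "carry_out", "body": {"commands": [[[0.3, 4.2, 0], [0, 0, 0.3]], [[0.3, 4.2, 0], [0, 0, 0]], [[0.2, 4.0, -2], [0, 0, 0]], [[0, 0, -4], [0, 0, 0]], [[0, 0, -4], [0, 0, 0]]]}}

```text
time: 5.8
ee_pos: [0.5636, 0.074, 0.1214]
tcp_rot: [0.0, 0.731, 0.683, 0.0]
ft_force: [0.1, -1.3, -3.8]
opening: 0.0437
finger_force: 52.3
```

Request:
{"method": "carry_out", "body": {"commands": [[[0, 0, -3], [0, 0, 0]], [[0, 0, -1], [0, 0, 0]], [[0, 0, 0], [0, 0, 0]], [[0, 0, 0], [0, 0, 0]]]}}

```text
time: 6.3
ee_pos: [0.5641, 0.0749, 0.0836]
tcp_rot: [0.001, 0.73, 0.683, 0.001]
ft_force: [0.2, 0.5, -4.0]
opening: 0.0437
finger_force: 52.2
```

Request:
{"method": "carry_out", "body": {"commands": [[[-0.2, -0.2, -1], [0, 0, 0]], [[0, 0, -1.5], [0, 0, 0]], [[0, 0, -1], [0, 0, 0]], [[0, 0, -0.5], [0, 0, 0]], [[0, 0, 0], [0, 0, 0]]]}}

```text
time: 6.92
ee_pos: [0.5609, 0.0731, 0.0417]
tcp_rot: [-0.0, 0.73, 0.683, -0.0]
ft_force: [-0.1, 0.0, -3.6]
opening: 0.0439
finger_force: 52.3
```

Request:
{"method": "carry_out", "body": {"commands": [[[0, 0, -0.5], [0, 0, 0]], [[0, 0, -0.3], [0, 0, 0]], [[0, 0, 0], [0, 0, 0]]]}}

```text
time: 7.3
ee_pos: [0.561, 0.0729, 0.0341]
tcp_rot: [-0.0, 0.73, 0.683, -0.0]
ft_force: [-0.4, 0.6, -3.0]
opening: 0.0442
finger_force: 52.3
```

No contact. The underside is at about 15 mm, inside the walls, so I continue down.

Request:
{"method": "carry_out", "body": {"commands": [[[0, 0, -0.3], [0, 0, 0]], [[0, 0, -0.3], [0, 0, 0]], [[0, 0, 0], [0, 0, 0]], [[0, 0, 0], [0, 0, 0]]]}}

```text
time: 7.8
ee_pos: [0.5611, 0.0729, 0.0283]
tcp_rot: [-0.0, 0.73, 0.683, -0.0]
ft_force: [-0.1, 0.1, -3.3]
opening: 0.044
finger_force: 52.3
```

```bash
python3 - <<'E'
from h import *
c=cap('wrist','w3.png')
E
```

```text
(no output)
```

View pics/w3.png

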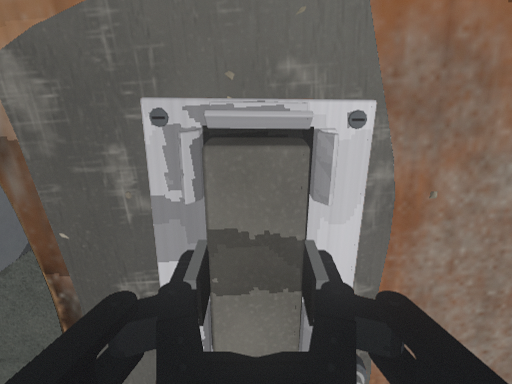

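The stone sits inside the pocket, with its far end at row 135 and even side gaps. I touch down and release.

Request:
{"method": "carry_out", "body": {"commands": [[[0, 0, -0.2], [0, 0, 0]], [[0, 0, -0.1], [0, 0, 0]], [[0, 0, 0], [0, 0, 0]]]}}

```text
time: 8.22
ee_pos: [0.5613, 0.073, 0.0268]
tcp_rot: [0.001, 0.73, 0.683, 0.0]
ft_force: [-3.1, -1.5, 12.4]
opening: 0.0438
finger_force: 54.2
```

Request:
{"method": "carry_out", "body": {"commands": [[[0, 0, 0], [0, 0, 0]], [[0, 0, 0], [0, 0, 0]], [[0, 0, 0], [0, 0, 0]], [[0, 0, 0], [0, 0, 0]]], "hand": 0.4}}

```text
time: 8.72
ee_pos: [0.5611, 0.073, 0.0252]
tcp_rot: [-0.0, 0.73, 0.683, -0.0]
ft_force: [-0.4, -0.0, -0.9]
opening: 0.0598
finger_force: 0.0
```

Request:
{"method": "carry_out", "body": {"commands": [[[0, 0, 2], [0, 0, 0]], [[0, 0, 4], [0, 0, 0]], [[0, 0, 5], [0, 0, 0]], [[0.6, -3, 5], [0, 0, 0]], [[0.6, -4, 1], [0, 0, 0]]]}}

```text
time: 9.35
ee_pos: [0.5749, 0.0039, 0.1991]
tcp_rot: [0.002, 0.729, 0.684, 0.003]
ft_force: [1.4, -1.0, -0.6]
opening: 0.0596
finger_force: 0.0
```

Request:
{"method": "carry_out", "body": {"commands": [[[0.6, -4, 1], [0, 0, 0]], [[0.6, -4, 0], [0, 0, 0]], [[0.6, -1.8, 0], [0, 0, 0]], [[0, 0, 0], [0, 0, 0]], [[0, 0, 0], [0, 0, 0]]], "hand": 0.2}}

```text
time: 9.98
ee_pos: [0.591, -0.0927, 0.2052]
tcp_rot: [-0.001, 0.729, 0.684, 0.0]
ft_force: [0.3, 0.9, 0.3]
opening: 0.0513
finger_force: 0.0
```

```bash
python3 - <<'E'
from h import *
c=cap('wrist','w4.png');print(ctrl.state()['ee_pos'])
for l,z in [('lever_knob',.06),('oil_stone',.03)]:
    print(l,[(r['conf'],r['point'],ray(c,r['point'],z)) for r in ctrl.recognise('wrist',l)])
print(proj(c,(.591,-.095,.076)))
E
```

```text
[ 0.59100584 -0.09255897  0.20526658]
lever_knob [(0.7, [261.3, 119.7], array([ 0.59982603, -0.03723413,  0.06      ]))]
oil_stone [(0.79, [278.3, 250.2], array([ 0.61084364, -0.18222372,  0.03      ])), (0.76, [213.4, 35.3], array([0.56208208, 0.0353023 , 0.03      ]))]
[255.28350998 189.51728603]
```

View pics/w4.png

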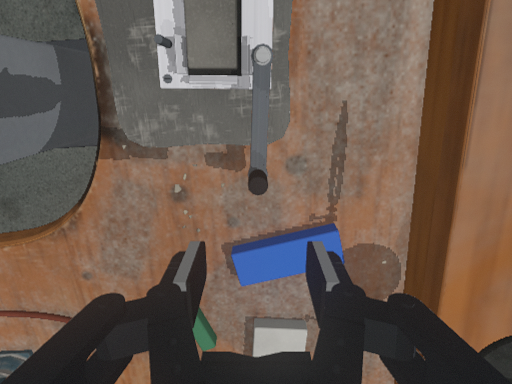

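The knob top is at about (258,184), giving world (0.593,-0.0915). That is 107 mm from the pivot, as it should be. The stone is seated in the pocket at (213,35). Next I pinch the knob.

Request:
{"method": "carry_out", "body": {"commands": [[[0.2, 0.1, -4], [0, 0, 0]], [[0, 0, -4], [0, 0, 0]], [[0, 0, -3.5], [0, 0, 0]], [[0, 0, -2], [0, 0, 0]], [[0, 0, -0.6], [0, 0, 0]]]}}

```text
time: 10.75
ee_pos: [0.5924, -0.093, 0.0632]
tcp_rot: [-0.001, 0.73, 0.684, -0.001]
ft_force: [0.6, -0.4, 0.3]
opening: 0.0517
finger_force: 0.0
```

Request:
{"method": "carry_out", "body": {"commands": [[[0, 0, 0], [0, 0, 0]], [[0, 0, 0], [0, 0, 0]], [[0, 0, 0], [0, 0, 0]], [[0, 0, 0], [0, 0, 0]], [[0, 0, 0], [0, 0, 0]]], "hand": -1, "force": 20}}

```text
time: 11.38
ee_pos: [0.5938, -0.0939, 0.0653]
tcp_rot: [0.001, 0.73, 0.683, 0.001]
ft_force: [-1.0, 1.3, 6.2]
opening: 0.0175
finger_force: 21.2
```

Request:
{"method": "carry_out", "body": {"commands": [[[0, 0, 0.3], [0, 0, 0]], [[-1.5, 0.25, 0], [0, 0, -8]], [[-1.45, 0.45, 0], [0, 0, -8]], [[-1.35, 0.65, 0], [0, 0, -8]], [[-1.25, 0.85, 0], [0, 0, -8]]]}}

```text
time: 12.0
ee_pos: [0.5365, -0.0715, 0.0659]
tcp_rot: [-0.001, 0.891, 0.454, -0.001]
ft_force: [4.2, 3.8, -18.7]
opening: 0.0168
finger_force: 20.6
```

Request:
{"method": "carry_out", "body": {"commands": [[[-1.1, 1, 0], [0, 0, -8]], [[-1, 1.15, 0], [0, 0, -8]], [[-0.8, 1.25, 0], [0, 0, -8]], [[-0.6, 1.35, 0], [0, 0, -8]], [[0, 0, 0], [0, 0, 0]]]}}

```text
time: 12.62
ee_pos: [0.5012, -0.0235, 0.0659]
tcp_rot: [-0.001, 0.981, 0.194, -0.002]
ft_force: [2.2, 1.2, -22.0]
opening: 0.017
finger_force: 20.2
```

Request:
{"method": "carry_out", "body": {"commands": [[[-0.4, 1.45, -0.2], [0, 0, -8]], [[-0.2, 1.5, 0], [0, 0, -8]], [[0, 1.5, 0], [0, 0, -8]], [[0, 0.3, 0], [0, 0, 0]], [[0, 0, 0], [0, 0, 0]]]}}

```text
time: 13.25
ee_pos: [0.4947, 0.0219, 0.0655]
tcp_rot: [0.001, 1.0, -0.014, -0.002]
ft_force: [-5.7, -0.9, 0.5]
opening: 0.0171
finger_force: 22.2
```

Request:
{"method": "carry_out", "body": {"commands": [[[0.1, 0.4, 0], [0, 0, 0]], [[0, 0, 0], [0, 0, 0]], [[0, 0, 0], [0, 0, 0]]]}}

```text
time: 13.62
ee_pos: [0.4949, 0.0233, 0.0654]
tcp_rot: [0.002, 1.0, -0.016, -0.003]
ft_force: [-6.9, -6.5, 1.2]
opening: 0.0172
finger_force: 22.5
```

Request:
{"method": "carry_out", "body": {"commands": [[[0, 0, 0], [0, 0, 0]], [[0, 0, 0], [0, 0, 0]], [[0, 0, 0], [0, 0, 0]], [[0, 0, 0], [0, 0, 0]]], "hand": 0.2}}

```text
time: 14.12
ee_pos: [0.4979, 0.027, 0.0654]
tcp_rot: [-0.0, 1.0, -0.015, 0.0]
ft_force: [-0.2, -0.5, 0.1]
opening: 0.0514
finger_force: 0.0
```

It is against the stop, with 6.5 N of reaction. I retreat upward and check.

Request:
{"method": "carry_out", "body": {"commands": [[[0, 0, 3], [0, 0, 0]], [[0, 0, 5], [0, 0, 0]], [[0, 0, 5], [0, 0, 0]], [[-2, -4, 3], [0, 0, 0]], [[-1, -5, 0], [0, 0, 0]]]}}

```text
time: 14.75
ee_pos: [0.4684, -0.0631, 0.2279]
tcp_rot: [0.0, 1.0, -0.014, 0.003]
ft_force: [1.7, 0.3, -0.2]
opening: 0.0509
finger_force: 0.0
```

Request:
{"method": "carry_out", "body": {"commands": [[[0, -5, 0], [0, 0, 0]], [[0, -5, 0], [0, 0, 0]], [[0, -5, 0], [0, 0, 0]], [[0, 0, 0], [0, 0, 0]]]}}

```text
time: 15.25
ee_pos: [0.4667, -0.2174, 0.2252]
tcp_rot: [0.001, 1.0, -0.019, -0.0]
ft_force: [-0.5, -0.0, 0.0]
opening: 0.0514
finger_force: 0.0
```

```bash
python3 - <<'E'
from h import *
c=cap('top');im=c['image'];print(ctrl.state()['ee_pos'])
cv2.imwrite('pics/end.png',cv2.resize(im[150:230,90:210],(780,520),interpolation=2)[:,:,::-1])
o=np.array([.5622,.0702]);Rm=R.from_euler('z',-3.9,degrees=True).as_matrix()[:2,:2]
for n,p in [('pivot',(.046,-.052,.045)),('knob shut',(-.062,-.052,.076)),('ctr',(0,0,.03))]:
    q=proj(c,np.r_[o+Rm@np.array(p[:2]),p[2]]);print(n,(q-[90,150]+.5)*6.5)
E
```

```text
[ 0.46709936 -0.21463456  0.22504071]
pivot [439.44060124 146.73401667]
knob shut [392.03214367 393.13673444]
ctr [314.51937793 244.84408533]
```

View pics/end.png

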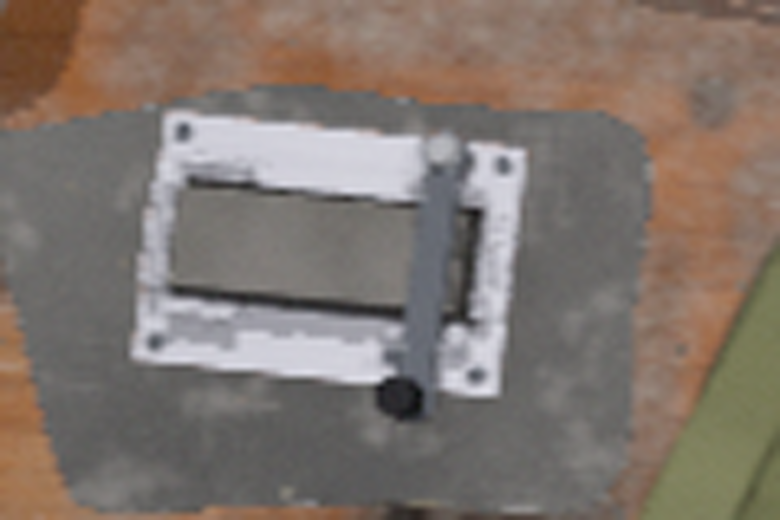

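The picture shows the lever across the pocket's -y end, with the knob at (400,397) against a predicted shut position of (392,393). The stone lies in the pocket and the arm is clear.

```bash
python3 -c "
from bench import ctrl
print(ctrl.sign_off())"
```

```text
the job is handed in; nothing more can be done
None
```

The oil stone is in the holder's pocket, the locking lever is shut against its stop and released, and the job is handed in at about 15 s on the robot's clock; sign-off returned no verdict.

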